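# Weed out the empty sample canister by weight

### The job

Four sample canisters that look exactly alike stand in the wooden rack, but one was never filled and is much lighter than the other three. Find it by hefting the canisters and drop it into the red reject bin. Leave the three full ones standing in the rack's wells, and do not disturb the sanding block, the cup or the marker.

Things in the scene. Friction and masses are not known exactly. Their poses are not given: they have to be found in the camera images.
- rack: Fixed light-wood rack, 90 x 340 x 34 mm (x, y, z). Origin: centre of its underside. Four square wells, 60 x 60 mm, 82 mm apart along its y, floored by rubber pads (top 11 mm above the rack's underside, 23 mm below the rack's top). In each stands a canister, upright, its centre within 3 mm of the pad's; the canisters are not tracked and which one is empty cannot be seen.
- well_pad_1: Black rubber pad, 54 x 54 x 3 mm, fixed on the floor of one well of the rack, at y = +123 mm in the rack's frame. Origin: centre of its underside, 3 mm below the canister's foot and 118 mm below the canister's top. Axes parallel to the rack's. The canisters: aluminium tube, blue cap, white paper band; plain cylinders 50 mm across, 115 mm tall.
- well_pad_2: Black rubber pad, 54 x 54 x 3 mm, fixed on the floor of one well of the rack, at y = +41 mm in the rack's frame. Origin: centre of its underside, 3 mm below the canister's foot and 118 mm below the canister's top. Axes parallel to the rack's. A full canister weighs 0.60 to 0.80 kg, the single empty one 0.16 to 0.24 kg.
- well_pad_3: Black rubber pad, 54 x 54 x 3 mm, fixed on the floor of one well of the rack, at y = -41 mm in the rack's frame. Origin: centre of its underside, 3 mm below the canister's foot and 118 mm below the canister's top. Axes parallel to the rack's. A canister standing here has its top 126 mm above the work surface.
- well_pad_4: Black rubber pad, 54 x 54 x 3 mm, fixed on the floor of one well of the rack, at y = -123 mm in the rack's frame. Origin: centre of its underside, 3 mm below the canister's foot and 118 mm below the canister's top. Axes parallel to the rack's. All four canisters look exactly alike.
- reject_bin: Fixed open red plastic bin, 200 x 200 x 85 mm outside, 5 mm walls, with a small black card holder on one side. Origin: centre of its underside on the work surface. The blue bench vice, up to 0.16 m tall, stands between rack and bin; magnifier lamps hang over the far half of the table (beyond about x = 0.65 m), so carry over the near side.
- bin_liner: Black rubber mat, 188 x 188 x 4 mm, fixed on the bin's floor; its top is 9 mm above the work surface. Origin: centre of its underside.
- sanding_block: Brown sanding block, 40 x 70 x 23 mm, loose bystander. Origin: centre of its underside.
- plaster_cup: Pale empty cup, 70 mm wide, 77 mm tall, standing upright, loose bystander. Origin: centre of its underside.
- marker_black: Grey and black marker pen, 135 mm long, 18 mm thick, lying, loose bystander. Origin: centre of its underside.

How it is judged (in metres and radians):
At the end, for the whole second after the job is handed in: The empty canister rests on the bin's liner (liner carries 0.8 to 3.5 N: the empty one alone), and the three full ones stand in wells of the rack (three of the four pads carry more than 4 N each, the remaining one less than 0.5 N) (contact force between bin_liner and anything else between 0.8 and 3.5 N and ((contact force between well_pad_1 and anything else below 0.5 N and contact force between each of well_pad_2, well_pad_3, well_pad_4 and anything else above 4 N) or (contact force between each of well_pad_1, well_pad_3, well_pad_4 and anything else above 4 N and contact force between well_pad_2 and anything else below 0.5 N) or (contact force between each of well_pad_1, well_pad_2, well_pad_4 and anything else above 4 N and contact force between well_pad_3 and anything else below 0.5 N) or (contact force between each of well_pad_1, well_pad_2, well_pad_3 and anything else above 4 N and contact force between well_pad_4 and anything else below 0.5 N))); the robot touches nothing.
It fails at once if the sanding block is moved more than 30 mm (distance of sanding_block from where it was at the start of the episode above 0.03 m).
It fails at once if the plaster cup is moved more than 30 mm (distance of plaster_cup from where it was at the start of the episode above 0.03 m).
It fails at once if the marker black is moved more than 30 mm (distance of marker_black from where it was at the start of the episode above 0.03 m).
It also fails if it takes over 72 s, if anything falls off the work surface, if the arm or the gripper's body presses on something with over 40 N, if the wrist force passes 120 N, or if a joint passes its speed limit or range.

### The arm

A 6-joint arm with a two-finger parallel gripper is mounted at the origin on a cart in front of the work surface, level with it; the furniture and walls round the work are solid. World frame = base frame: x ahead of the robot, y to its left, z up, the work surface at z = 0. Lengths are in mm, angles in rad, forces in N, time in s.
With the tool pointing down it reaches from about 325 to 875 mm from the base axis. Payload 4.4 kg.
Tool frame: the origin (TCP) lies on the centre line of the jaws, within the pads' length; the fingertips stand ahead of it and the grasp point (between the pads) lies 6 mm ahead of it (ctrl.tcp_to_tips is the z of the fingertips in the tool frame, in mm); z points along the fingers, y is the line along which they close (so a half turn about z gives the same grasp; the last joint's range is limited). The gripper opens to 85 mm and grips with 20 to 120 N. Pads are 22 mm wide; open, the fingers measure 114 mm over their backs; the gripper's body (76 mm by 85 mm) begins 54 mm behind the grasp point. The pads swing forward as they close: fully open they stand 13 mm farther back than shut.
Start: joints at [1.159, 0.207, 1.542, -0, 1.393, -0.15], TCP at [148.276, 555.555, 256.282] pointing down, gripper open.
Joint ranges: [-2.73, 2.73], [-0.86, 2.22], [0.23, 2.46], [-1.11, 4.25], [0.08, 2.63], [-2.82, 2.82]. Speed limits (rad/s): [2.79, 2.79, 3.14, 3.14, 3.14, 3.14].

### API

Orientations are given as a 3x3 rotation matrix whose columns are the frame's x, y, z axes.
In Python, from plant import ctrl, sensors, optics gives the robot as it stands. Calls block until the motion is done:
- ctrl.move_ptp(position, orientation): joint-space move of the TCP to a pose.
- ctrl.move_l(position, rot=None, vel=150, threshold=None): straight line of the TCP; rot=None keeps the orientation; vel is the mean speed in mm/s. With threshold (N) it stops when the force on the tool has changed by that much, and returns True; else False.
- ctrl.set_joints(angles): joint-space move.
- ctrl.gripper_to(opening, force=None): finger opening in mm; force is the grip in N (None keeps the last); returns when the fingers have stopped.
- ctrl.hold(seconds).
- ctrl.solve_ik(position, orientation): joint angles nearest the present ones, or None.
- sensors.read_state(): the state.
- optics.grab_frame(name): name is "side" or "top" or "wrist"; returns (picture, depth): 480x640x3 uint8, red, green, blue; 480x640 float32, mm along the optical axis (not along the pixel's ray), 0 where there is no reading.
- optics.camera_params(name): a dict with "mtx" (3x3 intrinsics, pixels), "R" (3x3) and "t" (3): a world point X has camera coordinates R X + t; the wrist camera has in their place "T_tool_cam" (4x4, takes a point from camera to tool coordinates, whose origin is the TCP and whose axes are the flange's). Camera axes: x right, y down, z forward; pixel columns grow to the right and rows downward; lengths in mm; the calibration is good to about 2 mm. A picture is of the moment at which its call begins: read the wrist's pose just before it. camera_params takes no time and is no camera call.
A pose or a line that the arm cannot do raises ctrl.MotionError and nothing moves.
- ctrl.finish_job(): hands the job in; it is judged then, once.
The state is a dict: "t": time; "q": joint angles; "qvel": joint speeds; "tau": joint torques, N m; "eef_pos": TCP position; "eef_rot": TCP orientation; "force": force on the tool from outside, world axes, zero at the start; "wrist_torque": the same for the moment, N m; "grip_width": finger opening in mm; "grasp_force": force on a finger pad.
Only numpy, scipy, OpenCV 4.12 (cv2) and the standard library are available. Lean on these libraries where they do the work, as an engineer would, in place of code of your own. Each camera call takes 0.05 s, during which the arm holds its last target. There are 200 camera calls.

## Working session

There is one attempt and no reset: what is moved stays moved. The work goes in short steps, each a Python script; the robot and the scene stay as the last script left them, time stands still between calls to the robot, and variables do not carry over. Pictures are saved under pics/ and viewed, at most 10 in all, crops included, and the job is handed in when it is done.

```bash
mkdir -p pics; ls
python3 - <<'E'
from plant import ctrl,sensors,optics
import cv2,numpy as np
for n in("top","side"):
    im,d=optics.grab_frame(n); np.savez(f"pics/{n}.npz",im=im,d=d); cv2.imwrite(f"pics/{n}1.png",im[:,:,::-1])
    p=optics.camera_params(n); print(n,p["mtx"].round(1).tolist(),p["R"].round(3).tolist(),p["t"].round(1).tolist())
s=sensors.read_state(); print(s, ctrl.tcp_to_tips)
E
```

```text
pics
top [[568.7, 0.0, 317.3], [0.0, 568.7, 249.8], [0.0, 0.0, 1.0]] [[0.016, -1.0, 0.021], [-0.99, -0.018, -0.138], [0.139, -0.019, -0.99]] [-64.2, 598.3, 1319.1]
side [[492.6, 0.0, 314.6], [0.0, 492.6, 235.4], [0.0, 0.0, 1.0]] [[0.884, -0.467, 0.018], [-0.271, -0.543, -0.795], [0.381, 0.698, -0.606]] [-556.8, 180.2, 970.2]
{'t': 0.1, 'q': array([ 1.15947597e+00,  2.07358154e-01,  1.54282939e+00,  3.70562936e-06,
        1.39349900e+00, -1.50527301e-01]), 'qvel': array([ 3.83608769e-05, -2.94605038e-03, -3.48753763e-03, -2.40006459e-03,
       -1.65345995e-03, -6.91120792e-04]), 'tau': array([-8.73134013e-04, -3.84094512e+01, -2.92549038e+01, -1.86147199e-04,
        4.85261553e-03,  6.58936116e-06]), 'eef_pos': array([148.02890733, 554.95843525, 255.21987103]), 'eef_rot': array([[-9.66185493e-01,  2.57846634e-01, -8.40523653e-04],
       [ 2.57847808e-01,  9.66183642e-01, -1.91779137e-03],
       [ 3.17604155e-04, -2.06966938e-03, -9.99997808e-01]]), 'force': array([-0.131173  ,  1.47280029, -1.1384627 ]), 'wrist_torque': array([-0.02075271, -0.0514437 ,  0.00779052]), 'grasp_force': 0.0, 'grip_width': 85.34392046546711} 25.0
```

View pics/top1.png

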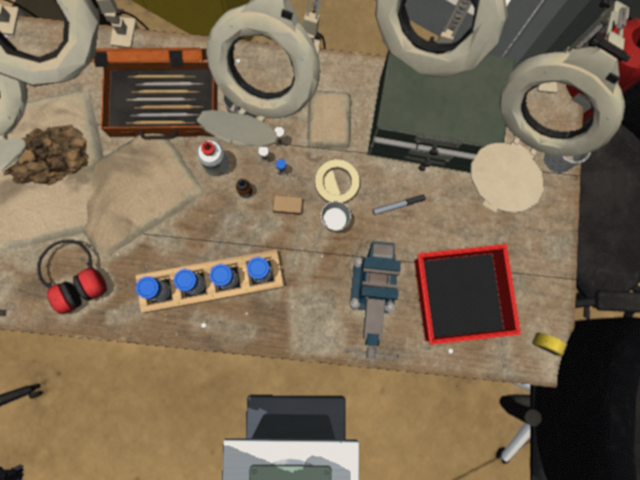

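View pics/side1.png

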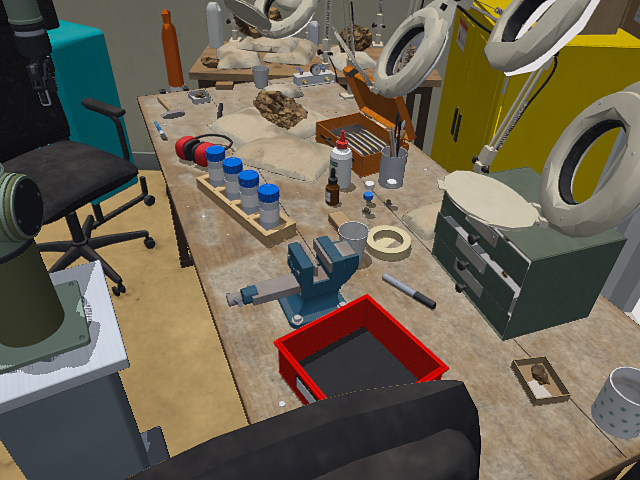

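The top view shows four blue caps at about (148,288), (187,280), (222,275) and (259,268). The red bin is around (467,293), with the vice between them at about (375,290). The bystanders (block, cup, marker) lie farther out, at about (288,204), (336,216) and (400,205). Next I measure the caps and the bin.

```bash
cat > h.py <<'E'
import numpy as np,cv2
from plant import ctrl,sensors,optics
def ray(n,uv,z):
    p=optics.camera_params(n); d=p["R"].T@np.linalg.inv(p["mtx"])@np.array([*uv,1.]); c=-p["R"].T@p["t"]
    return c+d*(z-c[2])/d[2]
def blobs(im,lo,hi,amin):
    hsv=cv2.cvtColor(im,cv2.COLOR_RGB2HSV); m=cv2.inRange(hsv,lo,hi)
    return [c for c in cv2.findContours(m,cv2.RETR_EXTERNAL,cv2.CHAIN_APPROX_NONE)[0] if cv2.contourArea(c)>amin]
E
python3 - <<'E'
from h import *
for n in("top","side"):
    f=np.load(f"pics/{n}.npz"); im,d=f["im"],f["d"]; p=optics.camera_params(n)
    for c in blobs(im,(105,150,110),(125,255,255),80):
        (u,v),r=cv2.minEnclosingCircle(c); e=cv2.boundingRect(c)
        z=d[int(v),int(u)]; X=p["R"].T@(np.linalg.inv(p["mtx"])@np.array([u,v,1])*z-p["t"])
        print(n,"cap",round(u),round(v),round(r,1),e,ray(n,(u,v),126).round(),"depth pt",X.round())
    if n=="top":
        m=max((c for lo,hi in[((0,170,80),(6,255,255)),((174,170,80),(180,255,255))] for c in blobs(im,lo,hi,50) if c[:,0,0].min()>400),key=cv2.contourArea)
        q=cv2.boxPoints(cv2.minAreaRect(m)); Q=np.array([ray(n,k,85) for k in q]); print("bin",q.round().tolist(),Q.round().tolist(),Q.mean(0).round(),np.linalg.norm(np.diff(Q,axis=0),axis=1).round())
        L=blobs(im,(8,60,150),(25,150,255),0)
        # rack/vice heights by depth
        ys,xs=np.mgrid[:480,:640]; P=np.einsum('ij,jhw->ihw',p["R"].T,np.einsum('ij,jhw->ihw',np.linalg.inv(p["mtx"]),np.stack([xs,ys,np.ones_like(xs)]).astype(float))*d-p["t"][:,None,None])
        a=P[:,240:365,345:402].reshape(3,-1); a=a[:,(a[2]>20)]; print("vice",a.min(1).round(),a.max(1).round()); b=a[:,a[2]>80]; print(b.min(1).round(),b.max(1).round())
        np.save("pics/P.npy",P)
        a=P[:,240:330,125:295].reshape(3,-1); a=a[:2,(a[2]>28)&(a[2]<40)].T.astype(np.float32); print("rack",cv2.minAreaRect(a))
E
```

```text
top cap 147 287 11.1 (137, 278, 22, 21) [497. 322. 126.] depth pt [497. 322. 128.]
top cap 185 280 11.1 (174, 270, 23, 22) [515. 240. 126.] depth pt [515. 241. 121.]
top cap 221 274 11.0 (210, 265, 22, 21) [528. 161. 126.] depth pt [529. 162. 123.]
top cap 258 268 11.1 (248, 258, 21, 21) [545.  79. 126.] depth pt [545.  80. 122.]
bin [[416.0, 254.0], [508.0, 242.0], [520.0, 334.0], [427.0, 345.0]] [[589.0, -282.0, 85.0], [620.0, -500.0, 85.0], [408.0, -520.0, 85.0], [379.0, -306.0, 85.0]] [ 499. -402.   85.] [220. 213. 215.]
vice [ 348. -246.   20.] [ 612.  -28. 1390.]
[ 348. -238.   80.] [ 612.  -28. 1390.]
rack ((522.86865234375, 202.14578247070312), (91.07738494873047, 340.3883056640625), 11.362621307373047)
side cap 268 190 10.3 (258, 184, 21, 17) [542.  73. 126.] depth pt [546.  81. 121.]
side cap 248 176 10.0 (238, 170, 21, 14) [525. 155. 126.] depth pt [527. 161. 122.]
side cap 232 164 9.9 (223, 157, 19, 14) [509. 224. 126.] depth pt [509. 225. 126.]
side cap 215 151 9.2 (206, 146, 19, 9) [495. 311. 126.] depth pt [497. 321. 121.]
```

```bash
cat >> h.py <<'E'
CANS=np.array([[497,322],[514,240.5],[529,161],[545,79.5]],float)
a=np.deg2rad(11.3); Y=np.array([np.cos(a),np.sin(a),0]); 
def R_(s=1): y=s*Y; z=np.array([0,0,-1.]); return np.column_stack([np.cross(y,z),y,z])
def fz(n=8):
    v=[]
    for _ in range(n): ctrl.hold(.05); v.append(sensors.read_state()["force"])
    return np.mean(v,0),np.std(v,0)
ZG=103
def heft(i,R):
    p=CANS[i]; ctrl.move_ptp([*p,200],R); ctrl.move_l([*p,ZG],vel=120); f0=fz()
    ctrl.gripper_to(40,70); s=sensors.read_state(); ctrl.move_l([*p,ZG+15],vel=50); ctrl.hold(.3); f1=fz(); s1=sensors.read_state()
    print(i+1,"dF",(f1[0]-f0[0]).round(2),"sd",f1[1].round(2),"w",round(s["grip_width"],1),round(s1["grip_width"],1),round(s1["grasp_force"],1),"t",round(s1["t"],1),flush=True)
    return f1[0][2]-f0[0][2]
def putback(i):
    p=CANS[i]; ctrl.move_l([*p,ZG+.5],vel=50); ctrl.gripper_to(85); ctrl.move_l([*p,190],vel=150)
E
python3 - <<'E'
from h import *
for s in(1,-1):
    for p,z in[(CANS[0],200),(CANS[3],103),(CANS[3],310),((499,-402),300),((380,-150),320),((499,-402),115)]:
        q=ctrl.solve_ik([*p,z],R_(s)); print(s,p,z,None if q is None else np.round(q,2))
R=R_(1) if ctrl.solve_ik([*CANS[0],200],R_(1)) is not None else R_(-1)
heft(0,R)
s=sensors.read_state(); print(s["eef_pos"],s["eef_rot"].round(3).tolist())
im,_=optics.grab_frame("side"); cv2.imwrite("pics/side2.png",im[60:330,100:460,::-1].repeat(2,0).repeat(2,1))
E
```

```text
1 [497. 322.] 200 [ 0.43  0.29  1.56 -0.    1.29  0.23]
1 [545.   79.5] 103 [-0.01  0.33  1.73 -0.    1.08 -0.21]
1 [545.   79.5] 310 [-0.01  0.12  1.53 -0.    1.49 -0.21]
1 (499, -402) 300 [-0.81  0.32  1.31 -0.    1.51 -1.01]
1 (380, -150) 320 [-0.59 -0.21  1.83 -0.    1.53 -0.79]
1 (499, -402) 115 [-0.81  0.48  1.49 -0.    1.17 -1.01]
-1 [497. 322.] 200 None
-1 [545.   79.5] 103 None
-1 [545.   79.5] 310 None
-1 (499, -402) 300 [-0.81  0.32  1.31 -0.    1.51  2.13]
-1 (380, -150) 320 [-0.59 -0.21  1.83 -0.    1.53  2.36]
-1 (499, -402) 115 [-0.81  0.48  1.49 -0.    1.17  2.13]
1 dF [-0.09  0.01 -2.04] sd [0.31 0.37 0.41] w 48.8 49.0 72.6 t 4.6
[497.01445864 322.0160283  117.99726261] [[-0.196, 0.981, 0.0], [0.981, 0.196, 0.0], [0.0, 0.0, -1.0]]
```

View pics/side2.png

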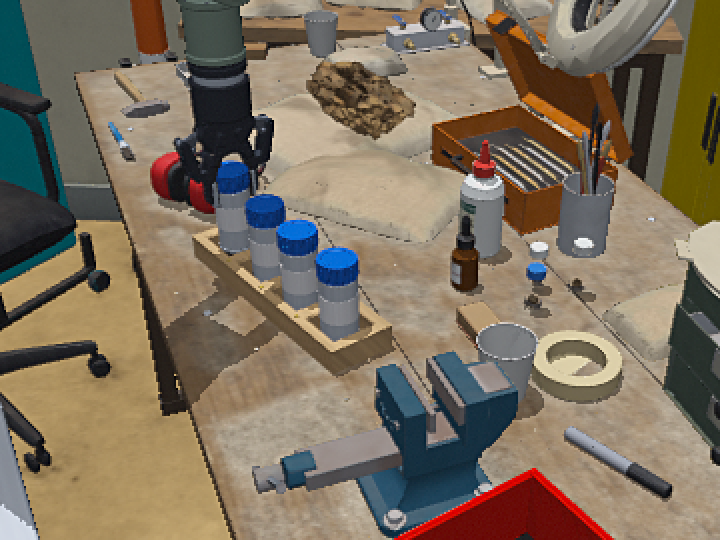

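The picture shows canister 1 gripped at about (232,190). Its dF of -2.0 N suggests 0.21 kg, i.e. the empty one. I'll lift it fully clear of the well and weigh it again before deciding.

Run:
```python
from h import *
f0=fz()[0]; ctrl.move_l([*CANS[0],310],vel=120); ctrl.hold(.4); f1=fz(12); s=sensors.read_state()
print(f0.round(2),f1[0].round(2),s["grip_width"],s["t"])
im,_=optics.grab_frame("side"); cv2.imwrite("pics/side3.png",im[:330,100:460,::-1].repeat(2,0).repeat(2,1)[:600])
im,d=optics.grab_frame("top"); P=np.load("pics/P.npy")
a=P[:,200:370,335:410].reshape(3,-1); a=a[:,(a[2]>25)&(a[2]<200)]; print("vice",a.min(1).round(),a.max(1).round())
```

```text
[-0.02 -0.16 -2.55] [ 0.02 -0.17 -1.81] 48.61963738289072 7.7917
vice [ 348. -238.   25.] [726. -93. 155.]
```

View pics/side3.png

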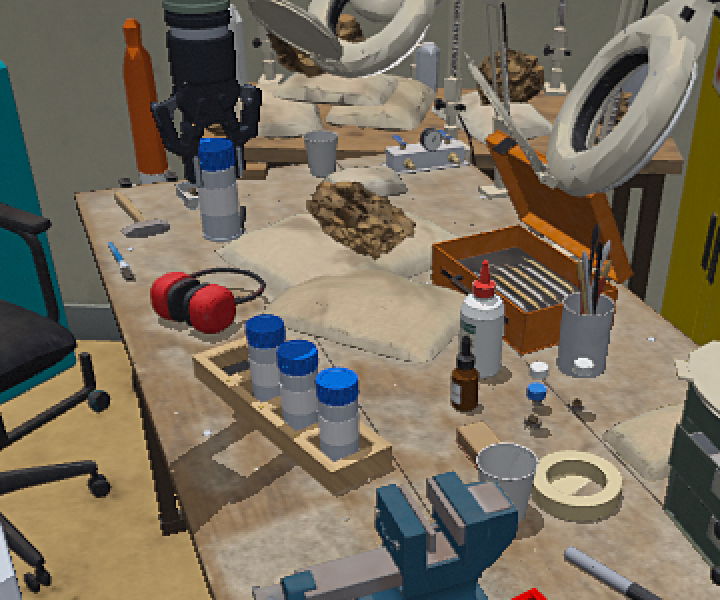

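Canister 1 hangs clear at about (220,190), its well at about (230,360) is empty, and the force still reads about 2 N. So it is the empty one, and I carry it over the near side to the bin.

Run:
```python
from h import *
B=[497,-402]
for p in([420,150],[400,-140],B): ctrl.move_l([*p,310],vel=200)
s=sensors.read_state(); print(s["grip_width"],s["t"])
print("touch",ctrl.move_l([*B,150],vel=120,threshold=15))
im,_=optics.grab_frame("top"); cv2.imwrite("pics/top2.png",im[200:400,340:600,::-1].repeat(2,0).repeat(2,1))
print(sensors.read_state()["eef_pos"])
```

```text
49.017124112960055 12.1333
touch False
[ 497.56154639 -402.58814168  151.2433078 ]
```

View pics/top2.png

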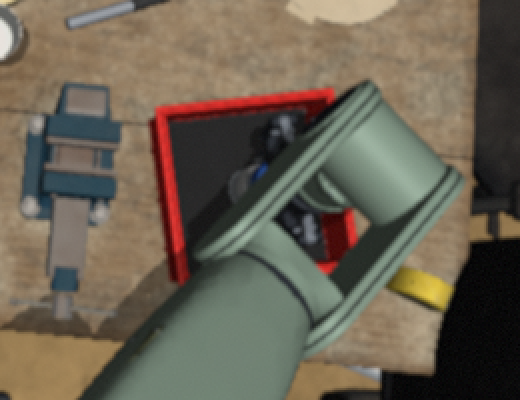

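The canister is inside the bin outline: its cap is at about (258,175) in the crop and the bin spans x 160–350. I lower it, release, retreat, and check.

Run:
```python
from h import *
B=[497,-402]
print("touch",ctrl.move_l([*B,103],vel=40,threshold=6),sensors.read_state()["eef_pos"].round(1))
ctrl.gripper_to(85); ctrl.move_l([*B,320],vel=150); ctrl.move_l([380,-100,320],vel=250); ctrl.hold(.5)
s=sensors.read_state(); print(s["force"].round(2),s["t"])
im,_=optics.grab_frame("top"); cv2.imwrite("pics/top3.png",im[:,:,::-1])
```

```text
touch False [ 497.2 -402.2  103.4]
[-1.48 -1.39 -0.56] 18.9833
```

View pics/top3.png

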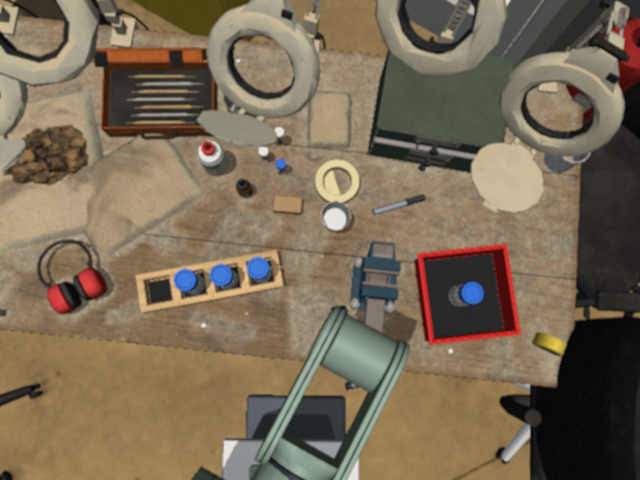

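The canister stands upright on the bin liner at (472,293). The other three are still in their wells, the bystanders have not moved, and the arm is clear of everything.

```bash
python3 -c "
from plant import ctrl
print(ctrl.finish_job())"
```

```text
the job is handed in; nothing more can be done
None
```

I handed the job in with canister 1 (the well at rack y = +123 mm) in the reject bin; it was the first one I hefted and weighed about 2 N (roughly 0.2 kg), so I did not heft the other three, which still stand in the rack with the bystanders untouched.

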